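# Sweep used vial caps into the collecting pan

### The job

Clear the sample bench: sweep the three red screw caps across the mat into the steel pan through its open front with your closed fingers, so that each lies flat and wholly inside it. Slide them along the surface without lifting or flicking them, and leave the glass vial, the amber bottle and the white jar standing where they are.

Things in the scene. Friction and masses are not known exactly. Their poses are not given: they have to be found in the camera images.
- pan: fixed low steel pan, 210 mm wide (y), 116 mm deep (x); walls 4 mm thick, 20 mm high at back and sides, none in front; floor level with the bench, no lip. Origin: its centre at bench height. x points from the open front (x = -58 mm) to the back wall (inner face +54 mm); inner sides at y = +-101 mm. A thin flat blue mat, no obstacle, 330 mm wide, reaches from its front to x = -231 mm
- cap1: used red screw cap with a white disc on its flat top, round, 28 mm across, 16 mm high, about 15 g, lying flat on the bench and sliding freely; origin at the centre of its underside, z up
- cap2: used red screw cap with a white disc on its flat top, round, 28 mm across, 16 mm high, about 15 g, lying flat on the bench and sliding freely; origin at the centre of its underside, z up
- cap3: used red screw cap with a white disc on its flat top, round, 28 mm across, 16 mm high, about 15 g, lying flat on the bench and sliding freely; origin at the centre of its underside, z up
- vial: small clear glass vial with a black cap, 24 mm across, 45 mm tall, 50 g, standing loose on the mat in one row with the red caps, at least 60 mm (sideways of the pan's x axis) from its neighbours' centres; origin at the centre of its underside. Leave it alone
- bottle: amber glass bottle with a black cap and a paper label, 48 mm across, about 105 mm tall, standing loose beside the pan; origin at the centre of its underside. Leave it alone
- jar: white plastic jar with a green label, 52 mm across, about 70 mm tall, standing loose on the other side of the pan; origin at the centre of its underside. Leave it alone

How it is judged:
At the end, for the whole second after the job is handed in: All three caps lie flat (within 0.15 rad), at rest and wholly inside the pan: each centre at least 12 mm past the front edge and inside the walls; the vial, bottle and jar stand upright within 10 mm of where they stood (x of cap1 in the frame of pan between -0.046 and 0.045 m and y of cap1 in the frame of pan between -0.092 and 0.092 m and height (world z) of each of cap1, cap2, cap3 below 0.004 m and angle between each of cap1, cap2, cap3's own z axis and vertical below 0.15 rad and linear speed of each of cap1, cap2, cap3 below 0.01 m/s and x of cap2 in the frame of pan between -0.046 and 0.045 m and y of cap2 in the frame of pan between -0.092 and 0.092 m and x of cap3 in the frame of pan between -0.046 and 0.045 m and y of cap3 in the frame of pan between -0.092 and 0.092 m and distance of each of vial, bottle, jar from where it was at the start of the episode below 0.01 m and angle between each of vial, bottle, jar's own z axis and vertical below 0.1 rad); the robot touches nothing.
It fails at once if a cap is lifted off the bench (height (world z) of any of cap1, cap2, cap3 above 0.02 m).
It fails at once if a cap is flicked (faster than 0.8 m/s) (linear speed of any of cap1, cap2, cap3 above 0.8 m/s).
It fails at once if the glass vial is shifted by more than 10 mm or tipped (distance of vial from where it was at the start of the episode above 0.01 m or angle between vial's own z axis and vertical above 0.3 rad).
It fails at once if the amber bottle is shifted by more than 10 mm or tipped (distance of bottle from where it was at the start of the episode above 0.01 m or angle between bottle's own z axis and vertical above 0.3 rad).
It fails at once if the white jar is shifted by more than 10 mm or tipped (distance of jar from where it was at the start of the episode above 0.01 m or angle between jar's own z axis and vertical above 0.3 rad).
It also fails if it takes over 61 s, if anything falls off the work surface, if the arm or the gripper's body presses on something with over 40 N, if the wrist force passes 120 N, or if a joint passes its speed limit or range.

### The arm

A 6-joint arm with a two-finger parallel gripper is mounted at the origin on the work surface. World frame = base frame: x ahead of the robot, y to its left, z up, the work surface at z = 0. Lengths are in m, angles in rad, forces in N, time in s.
With the tool pointing down it reaches from about 0.3 to 0.75 m from the base axis. Payload 8.5 kg.
Tool frame: the origin (TCP) lies midway between the tips of the shut fingers; the grasp point (between the pads) lies 19 mm behind it; z points along the fingers, y is the direction in which the jaws open and shut (so a half turn about z gives the same grasp; the last joint's range is limited). The gripper opens to 88 mm and grips with 3 to 60 N. Pads are 18 mm wide; open, the fingers measure 123 mm over their backs; the gripper's body (75 mm by 187 mm) begins 45 mm behind the grasp point.
Start: joints at [0.986, 0.381, 1.297, -0, 1.464, -0.215], TCP at [0.199, 0.513, 0.239] pointing down, gripper open.
Joint ranges: [-3.11, 3.11], [-0.89, 2.33], [0.22, 2.48], [-1.42, 4.56], [0.17, 2.85], [-2.88, 2.88]. Speed limits (rad/s): [2.39, 2.39, 3.14, 3.14, 3.14, 3.14].

### API

Orientations are given as a 3x3 rotation matrix whose columns are the frame's x, y, z axes.
In Python, from plant import bot gives the robot as it stands.
- The arm moves only by the shell command python3 -m jog 'ROWS' [FORCE]. ROWS is JSON, one flat list of numbers, 7 for each row, row after row: the turn, a rotation vector about the tool's x, y, z in degrees, then the shift along the tool's x, y, z in mm, then the opening, from 0 (shut) to 1 (fully open). A call has 1 to 20 rows; each row is the pose to reach, as a shift and turn from the pose commanded when the call began, along the tool's axes at that moment; what a row does not reach only later rows make up. A row lasts 1/12 s, in which the tool goes at most 41.7 mm and 7.16 degrees, less where a joint would pass 70% of its speed; a pose out of reach is approached as far as the arm can. A call with a gripper value outside its range is refused whole. The fingers move at their own pace and stop on an object; FORCE is the grip in N (left out, the last holds). Time passes only in rows, so rows that repeat a pose let the fingers close. It gives the time, the measured TCP pose, the force and the opening at its end, in the units of the state.
- bot.sense(): the state, without advancing time (a new reading comes with each control period).
- bot.camera(name): name is "side" or "top"; returns a dict with "frame" (400x640x3 uint8, red, green, blue), "vfov" (degrees; the focal length in pixels is half the picture's height over the tangent of half this angle, whatever the lens; pixels are square), "cx", "cy" (the principal point, pixels), "k1" (the pictures are not rectified: a ray, as slopes to the right and down, at radius r is drawn at 1 + k1 r^2 times it, then the intrinsics apply), "extrinsics" (4x4, takes a point from world to camera coordinates). Camera axes: x right, y down, z forward; pixel columns grow to the right and rows downward; lengths in m; the calibration is good to about 2 mm. A picture is of the moment at which its call begins. There is no depth.
- bot.close_job(): hands the job in, once; it reports no verdict.
Trained networks look in a picture, given as the dict that the camera call returned (one of the last four; its "shot" number tells which), for a name from the list of things; names that differ only in an ending like _2 or _b are one class to them, and where a whole thing is asked for, a point or a joint stands for the part that bears it (a point fixed in the world has none). Each returns a list of dicts, best first, with "p" (0 to 1); they miss things now and then, are a little off and sometimes report something else, mostly with a low value. They report only what shows in the picture. A call takes as long as a camera call.
- bot.boxes_of(picture, name): "bbox" ([left, top, width, height] as shares, 0 to 1, of the picture: columns of its width, rows of its height, round what is visible of it).
- bot.spot_point(picture, name): "location" ([column, row] as shares, 0 to 1, of the picture: columns of its width, rows of its height: a listed point, or the origin of a listed thing).
The state is a dict: "time_s": time; "qpos": joint angles; "qvel": joint speeds; "joint_efforts": joint torques, N m; "position": TCP position; "orientation": TCP orientation; "contact_force": force on the tool from outside, world axes, zero at the start; "ft_torque": the same for the moment, N m; "gripper_width": finger opening in m.
Only numpy, scipy, OpenCV 4.12 (cv2) and the standard library are available. Lean on these libraries where they do the work, as an engineer would, in place of code of your own. Each camera call takes 0.05 s, during which the arm holds its last target. There are 200 camera calls.

## Working session

There is one attempt and no reset: what is moved stays moved. The work goes in short steps, Python scripts to look and compute and a shell command to move; the robot and the scene stay as the last step left them, time stands still between calls to the robot, and variables do not carry over. Pictures are saved under pics/ and viewed, about 8 in all and at most 12, crops included, and the job is handed in when it is done.

```bash
mkdir -p pics; cat > h.py <<'E'
import numpy as np, cv2
from plant import bot
def ray(P,u,v):
    H,W=P["frame"].shape[:2]; f=H/2/np.tan(np.radians(P["vfov"])/2)
    d=np.array([(u-P["cx"])/f,(v-P["cy"])/f]); s=d.copy()
    for _ in range(30): s=d/(1+P["k1"]*(s@s))
    E=np.array(P["extrinsics"]); R,t=E[:3,:3],E[:3,3]
    return -R.T@t, R.T@np.array([s[0],s[1],1])
def at(P,u,v,z=0):
    c,d=ray(P,u,v); return (c+d*(z-c[2])/d[2])[:2]
def pix(P,p):
    H=P["frame"].shape[0]; f=H/2/np.tan(np.radians(P["vfov"])/2)
    E=np.array(P["extrinsics"]); q=E[:3,:3]@p+E[:3,3]; s=q[:2]/q[2]; s=s*(1+P["k1"]*(s@s))
    return s*f+[P["cx"],P["cy"]]
def save(P,n): cv2.imwrite(f"pics/{n}.png",P["frame"][:,:,::-1])
def caps(P,z=0.016):
    # white disc in red: centre of filled red blobs
    f=P["frame"].astype(int); m=((f[...,0]>110)&(f[...,1]<80)&(f[...,2]<80)).astype(np.uint8)
    out=[]
    for c in cv2.findContours(m,cv2.RETR_EXTERNAL,cv2.CHAIN_APPROX_NONE)[0]:
        if cv2.contourArea(c)>30:
            x,y,w,h=cv2.boundingRect(c); out.append((x,y,w,h,at(P,x+w/2,y+h/2,z/2).round(4)))
    return out
E
python3 - <<'E'
from h import *
for n in("top","side"):
    P=bot.camera(n); save(P,n+"0"); H,W=P["frame"].shape[:2]
    print(n,P["k1"],P["vfov"],ray(P,P["cx"],P["cy"]))
    for c in caps(P): print("red",c)
    for o in("pan","cap1","vial","bottle","jar"):
        for r in bot.spot_point(P,o)[:4]:
            u,v=r["location"][0]*W,r["location"][1]*H; print(o,round(r["p"],2),round(u),round(v),at(P,u,v).round(4))
s=bot.sense();print(s)
E
```

```text
top 0.03418060215716862 50.156739179340555 (array([0.40999219, 0.05341126, 0.98355189]), array([ 0.15660908, -0.03373145, -0.98708449]))
red (270, 242, 13, 12, array([0.4667, 0.1144]))
red (339, 239, 12, 12, array([ 0.4701, -0.0415]))
red (370, 220, 12, 12, array([ 0.5122, -0.1144]))
pan 0.72 310 181 [0.6223 0.0346]
cap1 0.69 279 250 [0.4636 0.1099]
cap1 0.51 377 223 [ 0.519  -0.1185]
cap1 0.41 346 240 [ 0.4818 -0.0452]
vial 0.63 305 244 [0.4755 0.0487]
bottle 0.69 226 200 [0.5813 0.2315]
jar 0.24 281 248 [0.4658 0.1054]
side -0.09052351894974085 49.15947811072832 (array([0.21602057, 0.39211134, 0.63559008]), array([ 0.47074982, -0.43941027, -0.76505766]))
red (333, 265, 15, 13, array([0.4711, 0.1118]))
red (392, 214, 14, 10, array([ 0.475 , -0.0432]))
red (400, 181, 13, 10, array([ 0.5171, -0.1162]))
pan 0.58 309 199 [0.6292 0.0384]
cap1 0.78 338 275 [0.4725 0.1151]
cap1 0.71 400 226 [ 0.4676 -0.0376]
cap1 0.64 404 193 [ 0.5136 -0.1058]
vial 0.63 363 246 [0.483  0.0441]
bottle 0.85 247 275 [0.5773 0.2258]
jar 0.67 363 142 [ 0.6673 -0.156 ]
{'time_s': 0.6, 'qpos': array([ 9.85691584e-01,  3.80591558e-01,  1.29742185e+00,  5.64930308e-06,
        1.46359698e+00, -2.15321477e-01]), 'qvel': array([ 0.00021316,  0.00032757, -0.00095292,  0.0010668 , -0.00035195,
       -0.00025826]), 'joint_efforts': array([-8.06251501e-04, -4.37629187e+01, -2.24676204e+01,  7.14774686e-02,
        3.13094852e-02,  1.88454300e-05]), 'position': array([0.1987745 , 0.51279636, 0.23874556]), 'orientation': array([[-9.32405480e-01,  3.61413920e-01, -1.44802846e-05],
       [ 3.61413920e-01,  9.32405480e-01, -1.16871845e-05],
       [ 9.27758558e-06, -1.61305713e-05, -1.00000000e+00]]), 'contact_force': array([-0.24326668,  0.21531736, -0.34327937]), 'ft_torque': array([ 0.06318926, -0.00488196,  0.02921515]), 'gripper_width': 0.08818017663481663}
```

```bash
python3 - <<'E'
import cv2
a=cv2.imread("pics/top0.png")[110:310,190:430]; cv2.imwrite("pics/top0c.png",cv2.resize(a,None,fx=3.3,fy=3,interpolation=2)if 0 else cv2.resize(a,(720,600)))
a=cv2.imread("pics/side0.png")[100:340,190:490]; cv2.imwrite("pics/side0c.png",cv2.resize(a,(750,600)))
E
```

```text
(no output)
```

View pics/top0c.png

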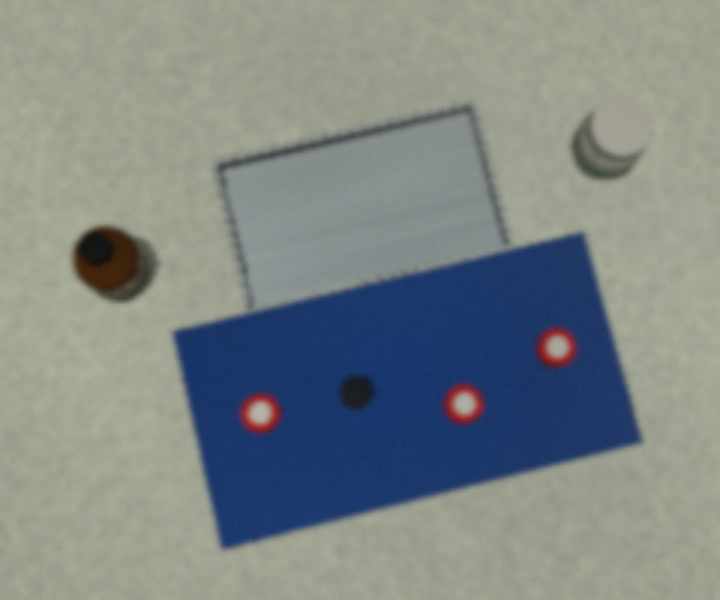

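View pics/side0c.png

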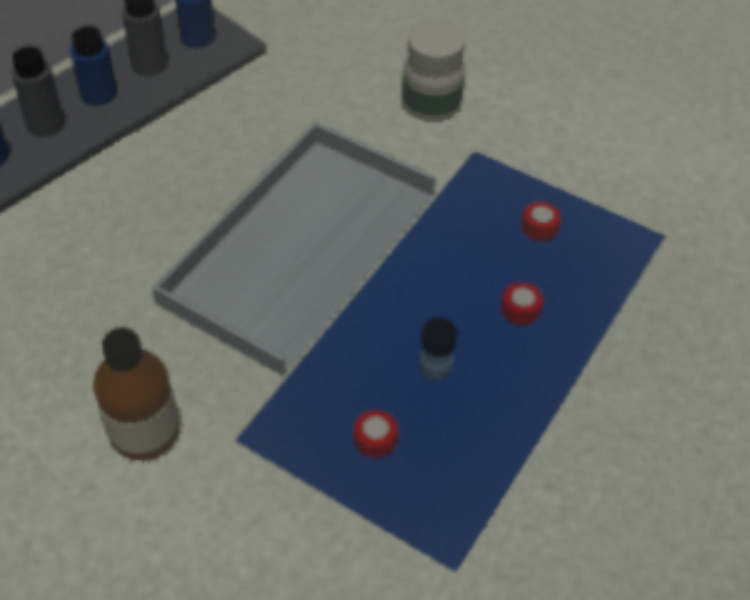

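Both views agree. The three caps sit at crop (260,413), (464,404) and (557,347) in the top picture, with the vial at (356,392), the bottle on the left and the jar on the right, and no occlusion. I'll fit the pan pose from the mat next.

```bash
cat >> h.py <<'E'
def matpose(P):
    f=P["frame"].astype(int); m=((f[...,2]-f[...,0]>40)).astype(np.uint8)
    c=max(cv2.findContours(m,cv2.RETR_EXTERNAL,cv2.CHAIN_APPROX_NONE)[0],key=cv2.contourArea)
    c=cv2.convexHull(c)[:,0]; w=np.array([at(P,u,v) for u,v in c])
    (ctr,sz,a)=cv2.minAreaRect((w*1000).astype(np.float32)); b=cv2.boxPoints((ctr,sz,a))
    return ctr,sz,a
E
python3 - <<'E'
from h import *
res={}
for n in("top","side"):
    P=bot.camera(n); H,W=P["frame"].shape[:2]
    ctr,sz,a=matpose(P); print(n,ctr,sz,a)
    th=[t for t in np.radians([a,a+90,a-90,a-180]) if abs(t)<0.79][0]
    R=np.array([[np.cos(th),-np.sin(th)],[np.sin(th),np.cos(th)]])
    o=np.array(ctr)/1000+R@[.1445,0]; print("pan",o,np.degrees(th))
    print("corners chk",[pix(P,np.r_[o+R@q,0]).round(1) for q in np.array([[-.058,.105],[-.058,-.105],[.058,.105],[.058,-.105]])])
    L=[("cap",c[4]) for c in caps(P)]
    for o_ in("vial","bottle","jar"):
        for r in bot.boxes_of(P,o_)[:2]:
            b=np.array(r["bbox"])*[W,H,W,H]; L.append((o_+" box"+str(b.round())+str(round(r["p"],2)),at(P,b[0]+b[2]/2,b[1]+b[3]/2,{"vial":.0225,"bottle":.05,"jar":.035}[o_])))
    for k,w in L: print(k,w.round(4),"pan frame",(R.T@(w-o)*1000).round(1))
E
```

```text
top (486.5653076171875, 3.18951416015625) (167.5962677001953, 327.2658996582031) 12.7896146774292
pan [0.62748019 0.03517773] 12.7896146774292
corners chk [array([272. , 213.2]), array([359.3, 191.9]), array([260.7, 165.8]), array([346.7, 145.5])]
cap [0.4667 0.1144] pan frame [-139.3  112.8]
cap [ 0.4701 -0.0415] pan frame [-170.4  -39.9]
cap [ 0.5122 -0.1144] pan frame [-145.5 -120.3]
vial box[302. 239.  14.  12.]0.62 [0.4721 0.0403] pan frame [-150.4   39.4]
jar box[383. 141.  26.  27.]0.77 [ 0.6736 -0.1631] pan frame [   1.1 -203.5]
side (487.53826904296875, 3.638336181640625) (166.9788818359375, 325.60491943359375) 12.576704025268555
pan [0.62857105 0.03510269] 12.576704025268555
corners chk [array([303.3, 250.5]), array([364.1, 177.2]), array([251.9, 221.3]), array([316.1, 155. ])]
cap [0.4711 0.1118] pan frame [-137.   109.1]
cap [ 0.475  -0.0432] pan frame [-166.9  -43. ]
cap [ 0.5171 -0.1162] pan frame [-141.7 -123.4]
vial box[358. 225.  15.  27.]0.66 [0.4812 0.0416] pan frame [-142.4   38.4]
vial box[226. 233.  35.  54.]0.39 [0.5921 0.2191] pan frame [  4.4 187.5]
bottle box[228. 233.  33.  52.]0.72 [0.5753 0.2249] pan frame [-10.7 196.8]
jar box[350. 108.  25.  38.]0.87 [ 0.674  -0.1579] pan frame [   2.3 -198.2]
```

```bash
cat > go.py <<'E'
import sys; from h import *
# go.py px py z_mm pushdir_deg(pan frame): prints turn and shift (tool axes, from current pose)
o=np.array([.628,.0351]); th=np.radians(12.7); R=np.array([[np.cos(th),-np.sin(th)],[np.sin(th),np.cos(th)]])
if __name__=="__main__":
    px,py,z,d=map(float,sys.argv[1:]); s=bot.sense(); M=s["orientation"]; p=s["position"]
    w=np.r_[o+R@[px/1000,py/1000],z/1000]
    y=np.degrees(np.arctan2(M[1,1],M[0,1])); t=12.7+d+90
    print("turn z",round(-(t-y),1),"shift",(M.T@(w-p)*1000).round(1),"world",w.round(3),"cur pan",(R.T@(p[:2]-o)*1000).round(1),p[2].round(4))
E
python3 go.py -172 128 150 -26
```

```text
turn z -7.9 shift [-358.7 -279.9   88.8] world [0.432 0.122 0.15 ] cur pan [-313.7  560.4] 0.2388
```

```bash
python3 -m jog '[0,0,-4,-90,-70,20,0, 0,0,-8,-180,-140,45,0, 0,0,-8,-270,-210,70,0, 0,0,-8,-359,-280,89,0, 0,0,-8,-359,-280,89,0, 0,0,-8,-359,-280,89,0, 0,0,-8,-359,-280,89,0, 0,0,-8,-359,-280,89,0, 0,0,-8,-359,-280,89,0, 0,0,-8,-359,-280,89,0, 0,0,-8,-359,-280,89,0, 0,0,-8,-359,-280,89,0, 0,0,-8,-359,-280,89,0, 0,0,-8,-359,-280,89,0, 0,0,-8,-359,-280,89,0, 0,0,-8,-359,-280,89,0]'; python3 go.py -172 128 5 -26
```

```text
time_s: 2.33
position: [0.4317, 0.1232, 0.1501]
orientation: [[-0.974, 0.226, 0.001], [0.226, 0.974, 0.0], [-0.0, 0.0, -1.0]]
contact_force: [0.8, 1.1, -0.3]
gripper_width: 0.0004
turn z 0.2 shift [ -0.5  -1.  145.1] world [0.432 0.122 0.005] cur pan [-172.1  129.1] 0.1501
```

```bash
python3 -m jog '[0,0,0,0,-1,35,0, 0,0,0,0,-1,70,0, 0,0,0,0,-1,105,0, 0,0,0,0,-1,125,0, 0,0,0,0,-1,135,0, 0,0,0,0,-1,141,0, 0,0,0,0,-1,145,0, 0,0,0,0,-1,145,0]'; python3 - <<'E'
from h import *
P=bot.camera("top");save(P,"t1"); print([c for c in caps(P)])
Q=bot.camera("side"); print(caps(Q)); p=bot.sense()["position"]
print(pix(P,p),pix(Q,p))
a=np.hstack([cv2.resize(P["frame"][190:290,210:350],(420,300)),cv2.resize(Q["frame"][190:290,260:390],(390,300))])[:,:800]
cv2.imwrite("pics/t1c.png",a[:,:,::-1])
E
```

```text
time_s: 3.0
position: [0.432, 0.1215, 0.0048]
orientation: [[-0.974, 0.227, 0.0], [0.227, 0.974, 0.0], [-0.0, 0.0, -1.0]]
contact_force: [0.6, 0.8, -0.1]
gripper_width: 0.0007
[(338, 239, 13, 12, array([ 0.4701, -0.0403])), (370, 220, 12, 12, array([ 0.5122, -0.1144]))]
[]
[273.63810432 263.35306373] [353.26476902 290.74621445]
```

View pics/t1c.png

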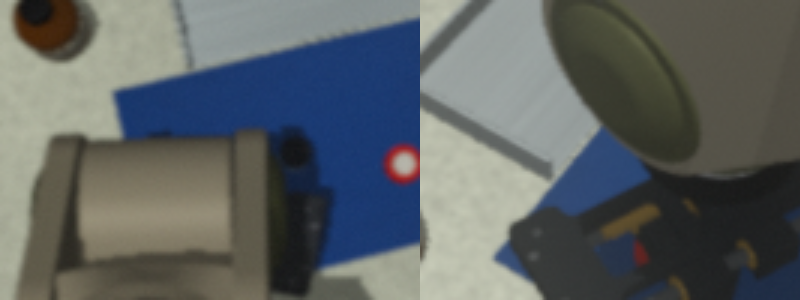

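The arm hides the near cap in both views. The line is set from the earlier measurement, so I'll push along tool -x.

```bash
python3 -m jog '[0,0,0,-4,0,0,0, 0,0,0,-8,0,0,0, 0,0,0,-12,0,0,0, 0,0,0,-16,0,0,0, 0,0,0,-20,0,0,0, 0,0,0,-25,0,0,0, 0,0,0,-31,0,0,0, 0,0,0,-38,0,0,0, 0,0,0,-45,0,0,0, 0,0,0,-52,0,0,0, 0,0,0,-59,0,0,0, 0,0,0,-66,0,0,0, 0,0,0,-73,0,0,0, 0,0,0,-80,0,0,0]'; python3 - <<'E'
from h import *
from go import R,o
P=bot.camera("top");save(P,"t2"); Q=bot.camera("side"); 
for X in(P,Q): print([(c[:4],(R.T@(c[4]-o)*1000).round()) for c in caps(X)])
a=np.hstack([cv2.resize(P["frame"][150:270,210:370],(400,300)),cv2.resize(Q["frame"][170:290,230:390],(400,300))])
cv2.imwrite("pics/t2c.png",a[:,:,::-1])
E
python3 go.py -46 65 5 -26
```

```text
time_s: 4.27
position: [0.5107, 0.1026, 0.0047]
orientation: [[-0.974, 0.228, -0.0], [0.228, 0.974, -0.0], [0.0, -0.0, -1.0]]
contact_force: [-0.6, 0.1, -0.2]
gripper_width: 0.0004
[((338, 238, 13, 13), array([-170.,  -39.])), ((370, 220, 12, 12), array([-146., -120.]))]
[((234, 249, 13, 13), array([ 23., 177.])), ((391, 213, 16, 14), array([-168.,  -41.])), ((399, 181, 12, 13), array([-141., -118.]))]
turn z 0.1 shift [-59.4  -0.5  -0.2] world [0.569 0.088 0.005] cur pan [-99.2  91.4] 0.0048
```

View pics/t2c.png

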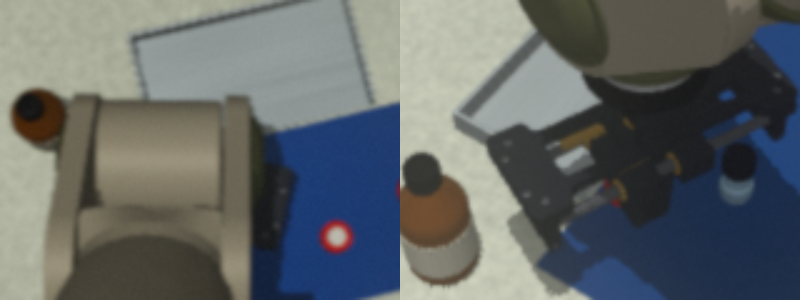

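```bash
python3 -m jog '[0,0,0,-4,0,0,0, 0,0,0,-10,0,0,0, 0,0,0,-17,0,0,0, 0,0,0,-24,0,0,0, 0,0,0,-31,0,0,0, 0,0,0,-38,0,0,0, 0,0,0,-45,0,0,0, 0,0,0,-51,0,0,0, 0,0,0,-56,0,0,0, 0,0,0,-60,0,0,0, 0,0,0,-60,0,0,0]' ; python3 -m jog '[0,0,0,8,0,0,0, 0,0,0,20,0,0,0, 0,0,0,20,0,-30,0, 0,0,0,20,0,-70,0, 0,0,0,50,0,-110,0, 0,0,0,85,0,-130,0, 0,0,0,125,0,-130,0, 0,0,0,165,0,-130,0, 0,0,0,165,0,-130,0]'; python3 - <<'E'
from h import *
from go import R,o
P=bot.camera("top");save(P,"t3"); Q=bot.camera("side"); 
for X in(P,Q): print([(c[:4],(R.T@(c[4]-o)*1000).round()) for c in caps(X)])
a=np.hstack([cv2.resize(P["frame"][130:290,200:400],(400,320)),cv2.resize(Q["frame"][130:290,220:420],(400,320))])
cv2.imwrite("pics/t3c.png",a[:,:,::-1])
E
python3 go.py -206 -52 100 16
```

```text
time_s: 5.28
position: [0.5691, 0.0888, 0.0047]
orientation: [[-0.974, 0.228, 0.001], [0.228, 0.974, -0.0], [-0.001, 0.0, -1.0]]
contact_force: [1.3, 0.2, -0.2]
gripper_width: 0.0003
time_s: 6.03
position: [0.3997, 0.1281, 0.1344]
orientation: [[-0.974, 0.226, -0.006], [0.226, 0.974, 0.0], [0.006, -0.001, -1.0]]
contact_force: [0.0, -0.1, 0.4]
gripper_width: 0.0008
[((339, 239, 12, 12), array([-171.,  -40.])), ((370, 220, 12, 12), array([-146., -120.])), ((284, 188, 12, 12), array([-26.,  54.]))]
[]
turn z -41.8 shift [ -74.3 -175.8   35.1] world [ 0.438 -0.061  0.1  ] cur pan [-196.3  138.6] 0.1351
```

View pics/t3c.png

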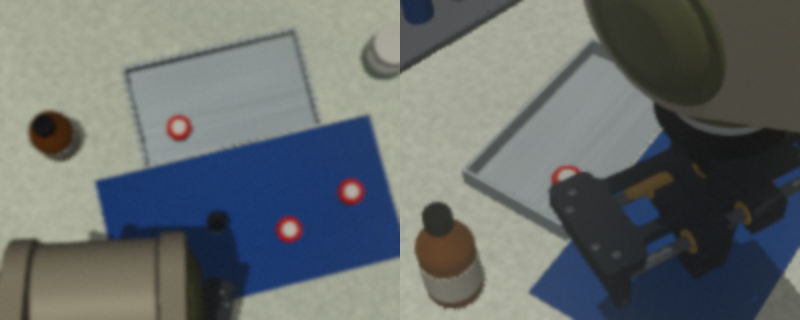

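The first cap is in the pan at (-26, 54) as planned, at left crop (179,127). The vial and bottle look undisturbed. Next is cap B.

```bash
python3 -m jog '[0,0,-7,-12,-30,5,0, 0,0,-14,-25,-60,10,0, 0,0,-21,-37,-90,15,0, 0,0,-28,-50,-120,20,0, 0,0,-35,-62,-150,28,0, 0,0,-42,-74,-176,35,0, 0,0,-42,-74,-176,35,0, 0,0,-42,-74,-176,35,0, 0,0,-42,-74,-176,35,0]'; python3 go.py -206 -52 5 16;  python3 - <<'E'
from h import *
from go import R,o
for n in("top","side"):
    print([(c[:4],(R.T@(c[4]-o)*1000).round()) for c in caps(bot.camera(n))])
E
```

```text
time_s: 6.88
position: [0.44, -0.0619, 0.0994]
orientation: [[-0.878, -0.479, -0.0], [-0.479, 0.878, 0.0], [0.0, 0.0, -1.0]]
contact_force: [-0.1, 0.6, -0.3]
gripper_width: 0.0005
turn z -0.1 shift [ 0.8  1.6 94.4] world [ 0.438 -0.061  0.005] cur pan [-204.7  -53.3] 0.0994
[((284, 188, 12, 12), array([-26.,  54.]))]
[((296, 213, 16, 12), array([-22.,  52.]))]
```

```bash
python3 -m jog '[0,0,0,0,1,30,0, 0,0,0,0,1,60,0, 0,0,0,0,1,80,0, 0,0,0,0,1,90,0, 0,0,0,0,1,94,0, 0,0,0,0,1,94,0]'; python3 -m jog '[0,0,0,-4,0,0,0, 0,0,0,-8,0,0,0, 0,0,0,-12,0,0,0, 0,0,0,-16,0,0,0, 0,0,0,-20,0,0,0, 0,0,0,-25,0,0,0, 0,0,0,-31,0,0,0, 0,0,0,-38,0,0,0, 0,0,0,-45,0,0,0, 0,0,0,-52,0,0,0, 0,0,0,-59,0,0,0, 0,0,0,-66,0,0,0, 0,0,0,-73,0,0,0, 0,0,0,-80,0,0,0, 0,0,0,-87,0,0,0, 0,0,0,-94,0,0,0, 0,0,0,-101,0,0,0, 0,0,0,-108,0,0,0, 0,0,0,-115,0,0,0]'; python3 go.py -47 -6 5 16;  python3 - <<'E'
from h import *
from go import R,o
for n in("top","side"):
    print([(c[:4],(R.T@(c[4]-o)*1000).round()) for c in caps(bot.camera(n))])
E
```

```text
time_s: 7.48
position: [0.4391, -0.06, 0.0054]
orientation: [[-0.876, -0.482, -0.001], [-0.482, 0.876, 0.0], [0.001, 0.001, -1.0]]
contact_force: [-0.5, -0.6, 0.1]
gripper_width: 0.0005
time_s: 9.07
position: [0.5405, -0.0049, 0.0057]
orientation: [[-0.876, -0.482, -0.0], [-0.482, 0.876, 0.0], [0.0, 0.0, -1.0]]
contact_force: [-0.1, 0.7, -0.0]
gripper_width: 0.0001
turn z 0.1 shift [-49.1   0.1   0.7] world [0.583 0.019 0.005] cur pan [-94.1 -19.8] 0.0057
[]
[((296, 213, 16, 12), array([-22.,  52.])), ((400, 181, 14, 11), array([-143., -123.]))]
```

```bash
python3 -m jog '[0,0,0,-4,0,0,0, 0,0,0,-10,0,0,0, 0,0,0,-17,0,0,0, 0,0,0,-24,0,0,0, 0,0,0,-31,0,0,0, 0,0,0,-37,0,0,0, 0,0,0,-42,0,0,0, 0,0,0,-46,0,0,0, 0,0,0,-49,0,0,0, 0,0,0,-49,0,0,0]' ; python3 -m jog '[0,0,0,8,0,0,0, 0,0,0,20,0,0,0, 0,0,0,20,0,-30,0, 0,0,0,20,0,-70,0, 0,0,0,50,0,-110,0, 0,0,0,85,0,-130,0, 0,0,0,125,0,-130,0, 0,0,0,165,0,-130,0, 0,0,0,165,0,-130,0]'; python3 - <<'E'
from h import *
from go import R,o
P=bot.camera("top");save(P,"t4"); Q=bot.camera("side"); 
for X in(P,Q): print([(c[:4],(R.T@(c[4]-o)*1000).round()) for c in caps(X)])
a=np.hstack([cv2.resize(P["frame"][130:290,200:400],(400,320)),cv2.resize(Q["frame"][130:290,220:420],(400,320))])
cv2.imwrite("pics/t4c.png",a[:,:,::-1])
E
python3 go.py -177 -139 100 27
```

```text
time_s: 10.0
position: [0.5833, 0.0186, 0.0057]
orientation: [[-0.876, -0.482, 0.0], [-0.482, 0.876, 0.0], [-0.0, -0.0, -1.0]]
contact_force: [0.1, -0.0, 0.6]
gripper_width: 0.0005
time_s: 10.75
position: [0.4325, -0.0622, 0.1358]
orientation: [[-0.877, -0.48, -0.003], [-0.48, 0.877, 0.0], [0.003, 0.002, -1.0]]
contact_force: [0.5, -0.3, -0.4]
gripper_width: 0.0004
[((284, 188, 12, 12), array([-26.,  54.])), ((307, 183, 12, 12), array([-27.,  -0.]))]
[((296, 213, 16, 12), array([-22.,  52.])), ((314, 194, 15, 11), array([-23.,  -4.]))]
turn z -11.0 shift [ -5.7 -91.6  36.1] world [ 0.486 -0.139  0.1  ] cur pan [-207.7  -52.5] 0.1361
```

View pics/t4c.png

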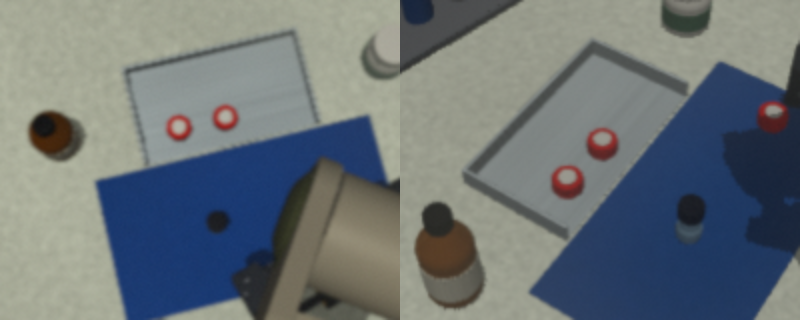

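Two caps are in, at left crop (179,127) and (226,117), and the vial is still upright at (217,221). Cap C is next.

```bash
python3 -m jog '[0,0,-4,-2,-30,10,0, 0,0,-8,-4,-60,20,0, 0,0,-11,-6,-92,36,0, 0,0,-11,-6,-92,36,0, 0,0,-11,-6,-92,60,0, 0,0,-11,-6,-92,90,0, 0,0,-11,-6,-92,115,0, 0,0,-11,-6,-92,126,0, 0,0,-11,-6,-92,131,0, 0,0,-11,-6,-92,131,0]'; python3 go.py -45 -72 5 27;  python3 - <<'E'
from h import *
from go import R,o
for n in("top","side"):
    print([(c[:4],(R.T@(c[4]-o)*1000).round()) for c in caps(bot.camera(n))])
E
```

```text
time_s: 11.68
position: [0.4879, -0.1382, 0.0039]
orientation: [[-0.768, -0.641, -0.002], [-0.641, 0.768, 0.001], [0.001, 0.002, -1.0]]
contact_force: [-0.7, 0.2, 0.4]
gripper_width: 0.0009
turn z 0.1 shift [-145.7   -0.2   -1.2] world [ 0.6   -0.045  0.005] cur pan [-174.8 -138.2] 0.0039
[((284, 188, 12, 12), array([-26.,  54.])), ((307, 183, 12, 12), array([-27.,  -0.]))]
[((296, 213, 16, 12), array([-22.,  52.])), ((314, 195, 15, 11), array([-24.,  -2.]))]
```

```bash
python3 -m jog '[0,0,0,-4,0,0,0, 0,0,0,-8,0,0,0, 0,0,0,-12,0,-1,0, 0,0,0,-16,0,-1,0, 0,0,0,-20,0,-1,0, 0,0,0,-25,0,-1,0, 0,0,0,-31,0,-1,0, 0,0,0,-38,0,-1,0, 0,0,0,-45,0,-1,0, 0,0,0,-52,0,-1,0, 0,0,0,-59,0,-1,0, 0,0,0,-66,0,-1,0, 0,0,0,-73,0,-1,0, 0,0,0,-80,0,-1,0, 0,0,0,-87,0,-1,0, 0,0,0,-94,0,-1,0, 0,0,0,-101,0,-1,0]'; python3 -m jog '[0,0,0,-4,0,0,0, 0,0,0,-10,0,0,0, 0,0,0,-17,0,0,0, 0,0,0,-24,0,0,0, 0,0,0,-30,0,0,0, 0,0,0,-36,0,0,0, 0,0,0,-41,0,0,0, 0,0,0,-44,0,0,0, 0,0,0,-45,0,0,0, 0,0,0,-45,0,0,0]' ; python3 -m jog '[0,0,0,8,0,0,0, 0,0,0,20,0,0,0, 0,0,0,20,0,-30,0, 0,0,0,20,0,-70,0, 0,0,0,50,0,-110,0, 0,0,0,85,0,-130,0, 0,0,0,125,0,-130,0, 0,0,0,165,0,-130,0, 0,0,0,165,0,-130,0]'; python3 - <<'E'
from h import *
from go import R,o
P=bot.camera("top");save(P,"t5"); Q=bot.camera("side"); 
for X in(P,Q):
    print([(c[:4],(R.T@(c[4]-o)*1000).round()) for c in caps(X)])
    for n in("vial","bottle","jar"): print(n,[((np.array(r["bbox"])*[640,400,640,400]).round(),round(r["p"],2)) for r in bot.boxes_of(X,n)[:1]])
a=np.hstack([cv2.resize(P["frame"][130:290,200:430],(400,278)),cv2.resize(Q["frame"][100:290,200:420],(400,278))])
cv2.imwrite("pics/t5c.png",a[:,:,::-1])
E
```

```text
time_s: 13.2
position: [0.566, -0.0737, 0.0057]
orientation: [[-0.768, -0.64, 0.0], [-0.64, 0.768, 0.0], [-0.0, -0.0, -1.0]]
contact_force: [0.2, -0.4, 0.2]
gripper_width: 0.0003
time_s: 14.03
position: [0.6001, -0.0452, 0.0057]
orientation: [[-0.768, -0.64, -0.0], [-0.64, 0.768, 0.0], [0.0, 0.0, -1.0]]
contact_force: [0.8, 1.2, -0.5]
gripper_width: 0.0005
time_s: 14.78
position: [0.4689, -0.1541, 0.1363]
orientation: [[-0.771, -0.637, -0.001], [-0.637, 0.771, -0.001], [0.002, 0.0, -1.0]]
contact_force: [2.0, 0.2, -0.2]
gripper_width: -0.0001
[((307, 183, 12, 12), array([-27.,  -0.])), ((332, 177, 12, 12), array([-27., -61.]))]
vial [(array([302., 239.,  16.,  10.]), 0.61)]
bottle [(array([304., 238.,  14.,   9.]), 0.71)]
jar [(array([379., 141.,  28.,  26.]), 0.66)]
[((296, 213, 16, 12), array([-22.,  52.])), ((314, 194, 15, 11), array([-23.,  -4.])), ((331, 174, 15, 11), array([-22., -65.]))]
vial [(array([358., 224.,  19.,  27.]), 0.84)]
bottle [(array([229., 235.,  32.,  49.]), 0.84)]
jar [(array([349., 108.,  25.,  40.]), 0.7)]
```

View pics/t5c.png

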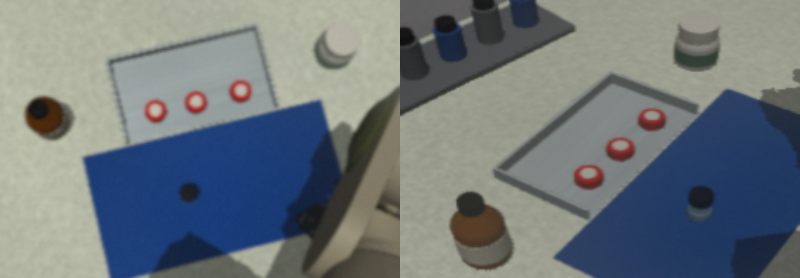

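All three caps lie flat in the pan, at left crop (156,110), (196,102) and (241,91). The vial, bottle and jar are where they started and the arm is clear, so I'll let it settle and hand in.

```bash
python3 -m jog '[0,0,0,0,0,0,0, 0,0,0,0,0,0,0, 0,0,0,0,0,0,0, 0,0,0,0,0,0,0]'; python3 -c "
from plant import bot
print(bot.close_job())"
```

```text
time_s: 15.52
position: [0.4734, -0.1509, 0.1357]
orientation: [[-0.768, -0.64, -0.0], [-0.64, 0.768, -0.0], [0.0, 0.0, -1.0]]
contact_force: [0.4, 0.3, 1.0]
gripper_width: 0.0006
the job is handed in; nothing more can be done
None
```

I swept the three caps one after another into the pan with the closed fingers, at about 0.08 m/s, and handed the job in at about 15.5 s; it gave no verdict.

- **Caps:** In the last pictures all three lie flat at x ≈ -25 mm and y ≈ +53, -2 and -63 mm in the pan frame, about 20 mm inside the limits. The two cameras differ by about 4–5 mm.
- **Vial, bottle and jar:** All three stand upright. Their boxes in the side view match the first picture to within a few pixels, which I read as not moved.
- **Checks that failed or disagreed:**
  - In the top view the colour search missed the first cap in the final picture, though it is plainly visible there.
  - In the top view the network also took the vial for the bottle.
  - The arm hid each cap while it was being pushed, so I could only confirm each one after backing off.

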